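Load a circuit-board carrier under the leaf spring of a test nest

ROBOT

A 6-joint arm with a two-finger parallel gripper is mounted at the origin on the work surface. World frame = base frame: x ahead of the robot, y to its left, z up, the work surface at z = 0. Lengths are in m, angles in rad, forces in N, time in s.
With the tool pointing down it reaches from about 0.225 to 0.875 m from the base axis. Payload 3.4 kg.
Tool frame: the origin (TCP) lies midway between the tips of the shut fingers; the grasp point (between the pads) lies 19 mm behind it; y points along the fingers, x is the direction in which the jaws open and shut, and the axes are right-handed (so a half turn about y gives the same grasp; the last joint's range is limited). The gripper opens to 85 mm and grips with 20 to 120 N. Pads are 22 mm wide; open, the fingers measure 114 mm over their backs; the gripper's body (76 mm by 85 mm) begins 54 mm behind the grasp point. The pads swing forward as they close: fully open they stand 13 mm farther back than shut.
Start: joints at [-1.436, 0.276, 1.505, -0, 1.361, -0.121], TCP at [0.145, -0.556, 0.207] pointing down, gripper open.
Joint ranges: [-2.89, 2.89], [-0.75, 2.08], [0.22, 2.7], [-1.18, 4.32], [0.11, 2.71], [-2.7, 2.7]. Speed limits (rad/s): [2.57, 2.57, 3.14, 3.14, 3.14, 3.14].

INTERFACE

Orientations are given as a unit quaternion [x, y, z, w].
In Python, from cell import robot gives the robot as it stands.
- The arm moves only by the shell command python3 -m creep 'ROWS' [OPENING] [FORCE]. ROWS is JSON, a list that holds one entry, the list of rows, each a list of 4 numbers: the shift along the tool's x, y, z in units of 60 mm (1.0 is 60 mm), then the turn about the tool's y in units of 6 degrees (1.0 is 6 degrees). A call has 1 to 20 rows; each row shifts and turns the commanded pose from where the row before left it, along the tool's axes as they then stand; what a row does not reach is not made up. A row lasts 1/8 s, in which the tool goes at most 62.5 mm and 10.7 degrees, less where a joint would pass 70% of its speed; a pose out of reach is approached as far as the arm can. A call is refused whole if a number of a shift passes 1 or a number of a turn 1, either way. A call with a gripper value outside its range is refused whole. OPENING is the closure in counts, from 0 (fully open) to 255 (shut), set as the call begins (- or left out, the last holds). The fingers move at their own pace and stop on an object; FORCE is the grip in N (left out, the last holds). Time passes only in rows, so rows that do not move let the fingers close. It gives the time, the measured TCP pose, the force and the opening at its end, in the units of the state.
- robot.sense(): the state, without advancing time (a new reading comes with each control period).
- robot.snapshot(name): name is "scene" or "top" or "wrist"; returns a dict with "color" (384x512x3 uint8, blue, green, red), "z_map" (384x512 float32, m along the optical axis (not along the pixel's ray), 0 where there is no reading), "K" (3x3 intrinsics, pixels), "world_to_cam" (4x4, takes a point from world to camera coordinates). Camera axes: x right, y down, z forward; pixel columns grow to the right and rows downward; lengths in m; the calibration is good to about 2 mm. A picture is of the moment at which its call begins.
- robot.close_job(): hands the job in, once; it reports no verdict.
The state is a dict: "t": time; "joint_positions": joint angles; "dq": joint speeds; "joint_torque": joint torques, N m; "tcp_pos": TCP position; "tcp_rot": TCP orientation; "wrist_force": force on the tool from outside, world axes, zero at the start; "ft_torque": the same for the moment, N m; "gripper_width": finger opening in m.
Only numpy, scipy, OpenCV 4.12 (cv2) and the standard library are available. Lean on these libraries where they do the work, as an engineer would, in place of code of your own. Each camera call takes 0.05 s, during which the arm holds its last target.

TASK

Load the black circuit-board carrier into the test nest without gripping or lifting it: with the fingertips, press it firmly down against the sprung bed and, keeping it pressed down, slide it forward along its channel under the bridge and its leaf spring until it is fully home against the end stop; do not ram it. Then let go, so that the bridge and the spring hold it down. Leave the things standing around the nest alone.

Things in the scene. Friction and masses are not known exactly. Their poses are not given: they have to be found in the camera images.
- nest: Test nest, fixed to the bench: steel plate 250 x 110 x 8 mm with an open-topped aluminium channel. Origin: centre of the plate's underside, on the bench; x along the channel towards the end stop (loading direction), z up. Side rails 8 mm thick, inner faces y = +-31.5, tops 30 mm above the bench; low lip at the rear, inner face x = -114.5. The channel's floor is the sprung bed.
- bridge_under (a point): Middle of the rear lower edge of the bridge bar that crosses the channel (nest x = +48 to +58 mm; underside 35.5, top 46 mm above the bench). Axes as the nest's.
- stop_face (a point): End stop at the channel's far end: middle of its inner face's upper edge, nest x = +108 mm, 32 mm above the bench. Axes as the nest's.
- bed (a joint): Sprung bed, the channel's floor (steel plate 220 x 62 mm, along the whole channel, always level): how far it is pressed down, m. 0 = up (top 24 mm above the bench), 0.010 = bottomed. About 6 N on the carrier starts it moving, then 0.5 N more per mm (about 10 N at 8 mm). It springs up when let go.
- carrier: Loose black carrier with a recessed green circuit board, 115 x 60 mm, about 150 g (varies), flat on the bed in the channel, 1.5 mm play each side, friction about 0.25. Origin: centre of its underside; x forward to the end stop, z up. Front 73 mm: body 18 mm thick; rear 42 mm: ledge 10 mm thick. Starts with its nose 10 to 45 mm short of the bridge. Fully home: origin at nest x = +50.5 mm.
- ledge_top (a point): Centre of the top of the carrier's rear ledge (42 x 60 mm), where fingertips press; carrier x = -36.5 mm, 34 mm above the bench with the bed up. The ledge stays behind the bridge when home. Axes as the carrier's.
- step (a point): Middle of the upper edge of the upright step between ledge and body (8 mm high, faces rearward, fingertips can push on it); carrier x = -15.5 mm. With the bed up the body's top is 42 mm above the bench and its square nose strikes the bridge bar: it must be pressed down over 6.5 mm (8 to 9 is good) to pass.
- leaf (a joint): Drag leaf spring, steel, 46 wide x 38 mm long, hinged on the bridge bar's far side, sloping down and forward into the channel: how far it is lifted, rad. 0 = at rest, tip about 28 mm above the bench; 0.1 to 0.2 when it rests on a carrier that is home. Presses with about 4 N.
- flux_jar: Bystander: jar 42 mm in diameter, 45 mm high, loose, to the nest's left; origin at the centre of its underside.
- solder_reel: Bystander: flanged grey reel 48 mm in diameter, 40 mm high, standing loose on the nest's right; origin at the centre of its underside.
- driver: Bystander: screwdriver 150 mm long with a black handle, lying loose on the nest's right, along x of its own frame.
- heatsink: Bystander: finned aluminium block 40 x 40 x 22 mm, loose, to the nest's left; origin at the centre of its underside.
- wash_bottle: Bystander: white bottle 60 mm in diameter, 130 mm high, loose, on the left of the bench.
- parts_bin: Bystander: blue open bin 160 x 100 x 70 mm, loose, on the right of the bench.
- meter: Bystander: grey hand-held meter 150 x 80 x 35 mm, lying loose on the left of the bench.
Things that resemble listed ones, but are neither listed nor needed, are in the scene too. There is more than one size of the carrier; the job needs the middle-sized.

How it is judged:
On the way:
1. the carrier is pressed down on the sprung bed by the fingers (bed down more than 6.5 mm), before it is well under the spring (value of joint bed above 0.0065 m and contact force between the fingers and carrier above 2 N and x of carrier in the frame of nest below 0.02 m), for 0.1 s.
At the end, for the whole second after the job is handed in: The carrier lies in the channel within 4 mm of the end stop, held down by the bridge and the lifted leaf spring (underside under 19.5 mm above the bench, bed still down more than 5 mm, the leaf lifted more than 0.05 rad and pressing on the carrier), level within 0.06 rad and at rest (x of carrier in the frame of nest between 0.0465 and 0.054 m and y of carrier in the frame of nest between -0.006 and 0.006 m and z of carrier in the frame of nest below 0.0195 m and angle between carrier's own z axis and vertical below 0.06 rad and value of joint leaf above 0.05 rad and value of joint bed above 0.005 m and contact force between leaf and carrier above 0.5 N and linear speed of carrier below 0.01 m/s); the robot touches nothing.
It fails at once if the carrier is lifted off the bed (underside more than 32 mm above the bench, or 8 mm above the raised bed) or tipped up (z of carrier in the frame of nest above 0.032 m or angle between carrier's own z axis and vertical above 0.25 rad).
It fails at once if the carrier is rammed or crushed (the fingers push on it with more than 50 N) (contact force between the fingers and carrier above 50 N).
It fails at once if one of the loose bystanders is disturbed (moved more than 20 mm) (distance of any of flux_jar, solder_reel, driver, heatsink, wash_bottle, parts_bin, meter from where it was at the start of the episode above 0.02 m).
It also fails if it takes over 38 s, if anything falls off the work surface, if the arm or the gripper's body presses on something with over 40 N, if the wrist force passes 120 N, or if a joint passes its speed limit or range.

## Working session

There is one attempt and no reset: what is moved stays moved. The work goes in short steps, Python scripts to look and compute and a shell command to move; the robot and the scene stay as the last step left them, time stands still between calls to the robot, and variables do not carry over. Pictures are saved under pics/ and viewed, and the job is handed in when it is done.

```bash
mkdir -p pics; ls; cat > h.py <<'E'
import numpy as np,cv2
from cell import robot
def snap(n,f):
    s=robot.snapshot(n); np.savez('pics/'+f+'.npz',**s)
    cv2.imwrite('pics/'+f+'.png',s['color']); return s
def world(s,u,v):
    z=s['z_map'][int(v),int(u)]; K=s['K']
    p=np.array([(u-K[0,2])*z/K[0,0],(v-K[1,2])*z/K[1,1],z,1])
    return (np.linalg.inv(s['world_to_cam'])@p)[:3]
def cloud(s):
    z=s['z_map'];K=s['K'];v,u=np.mgrid[:z.shape[0],:z.shape[1]]
    p=np.stack([(u-K[0,2])*z/K[0,0],(v-K[1,2])*z/K[1,1],z,np.ones_like(z)],-1)
    w=(p@np.linalg.inv(s['world_to_cam']).T)[...,:3]; w[z==0]=np.nan; return w
E
python3 - <<'E'
from h import *
a=snap('top','top0');b=snap('scene','scene0')
cv2.imwrite('pics/top0b.png',cv2.resize(a['color'],(800,600)));cv2.imwrite('pics/scene0b.png',cv2.resize(b['color'],(800,600)))
print(robot.sense())
E
```

```text
pics
{'t': 0.1, 'joint_positions': array([-1.43603007e+00,  2.76526091e-01,  1.50597866e+00, -7.00838681e-06,
        1.36072492e+00, -1.21011581e-01]), 'dq': array([-0.00063623, -0.00190175, -0.00367998,  0.00044522, -0.00084232,
        0.00076156]), 'joint_torque': array([ 1.18941345e-03, -4.17700624e+01, -2.46405351e+01, -1.93378623e-04,
        5.82840876e-03,  1.74823686e-06]), 'tcp_pos': array([ 0.14539126, -0.55579309,  0.20654059]), 'tcp_rot': array([-0.55928239,  0.43255959, -0.43173207,  0.5600918 ]), 'wrist_force': array([ 0.73395936,  0.48144959, -0.36949052]), 'ft_torque': array([-0.0236949 , -0.01115911, -0.00685895]), 'gripper_width': 0.08546090665918013}
```

View pics/top0b.png

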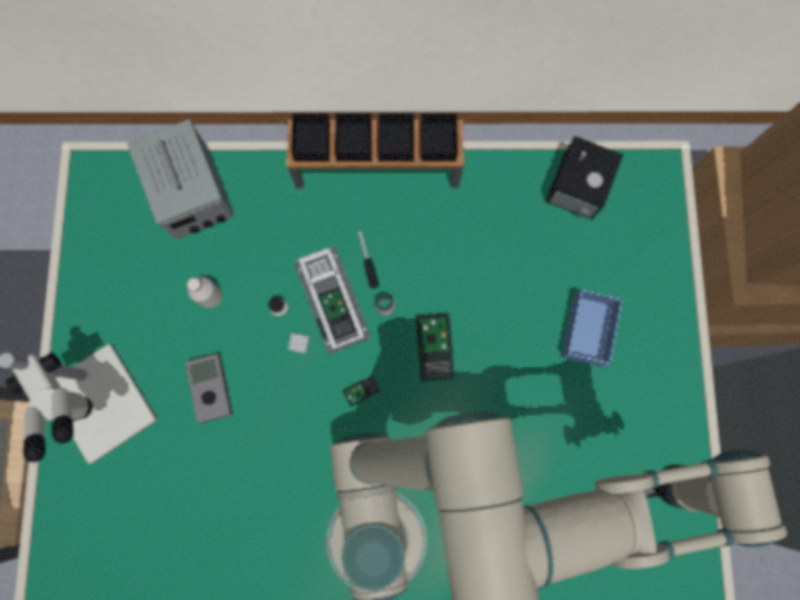

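View pics/scene0b.png

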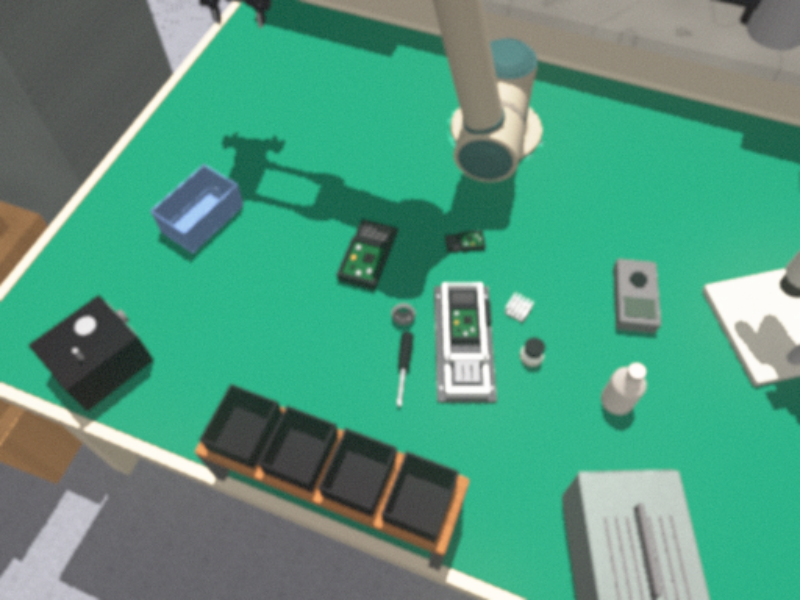

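The nest is at about (332,300) in the 800x600 top view. It loads away from the robot, and the carrier's ledge (345,328) is at the robot's end. Next I'll measure the nest pose.

```bash
python3 - <<'E'
from h import *
for n,(x0,y0,x1,y1) in {'top0':(160,140,290,260),'scene0':(250,170,360,270)}.items():
    s=np.load(f'pics/{n}.npz'); w=cloud(s); z=w[...,2]
    c=cv2.resize(s['color'][y0:y1,x0:x1],None,fx=6,fy=6,interpolation=cv2.INTER_CUBIC)[:600,:800]
    cv2.imwrite(f'pics/{n}c.png',c)
    sub=w[y0:y1,x0:x1].reshape(-1,3)
    print(n,'bench z',np.nanmedian(sub[:,2]))
    # rails/plate points : cluster
    m=((z>0.004)&(z<0.06)).astype(np.uint8); m[:y0]=0;m[y1:]=0;m[:,:x0]=0;m[:,x1:]=0
    k,l,st,ce=cv2.connectedComponentsWithStats(m)
    for i in range(1,k):
        if st[i,4]>40:
            p=w[l==i]; r=cv2.minAreaRect((p[:,:2]*1000).astype(np.float32)); print(st[i],p.mean(0).round(4),p[:,2].max().round(4),r)
E
```

```text
top0 bench z 0.0021479161247908163
[227 148  17  37 195] [0.6528 0.0188 0.0185] 0.0324 ((670.7901000976562, 22.24001693725586), (152.9746551513672, 39.3807487487793), 11.713845252990723)
[ 186  153   54   78 1861] [0.5658 0.109  0.0258] 0.0583 ((580.041259765625, 117.66361236572266), (308.7826843261719, 144.71902465820312), 21.264427185058594)
[171 184  16  24 149] [0.5504 0.2378 0.0306] 0.0555 ((552.447265625, 241.3802490234375), (90.82414245605469, 50.859153747558594), 24.861465454101562)
[242 189  11  14  66] [ 0.553  -0.0227  0.009 ] 0.0273 ((555.077392578125, -22.585161209106445), (48.60791778564453, 40.49270248413086), 7.9321675300598145)
[262 200  28  47 939] [ 0.4485 -0.1412  0.0194] 0.0343 ((446.8809509277344, -132.18161010742188), (103.47100067138672, 177.71534729003906), 89.61251831054688)
[183 210  19  16 139] [0.4634 0.1888 0.014 ] 0.0296 ((463.7223205566406, 189.96133422851562), (80.22381591796875, 50.96198654174805), 68.79535675048828)
[217 240  29  20 279] [0.3429 0.037  0.0101] 0.0249 ((345.63360595703125, 38.05946350097656), (60.74332809448242, 97.67366027832031), 14.26511287689209)
scene0 bench z 0.000880848877937046
[ 275  182   43   77 2681] [0.586  0.1166 0.0256] 0.0541 ((573.3192749023438, 114.46936798095703), (253.89151000976562, 123.6204833984375), 22.816848754882812)
[323 188  18  18 162] [0.4653 0.1906 0.0135] 0.0267 ((461.77734375, 189.4893035888672), (44.142635345458984, 52.48637771606445), 79.60227966308594)
[251 193  16  15  88] [ 0.5643 -0.0176  0.0134] 0.0428 ((558.2676391601562, -19.52222442626953), (42.68075942993164, 47.54036331176758), 74.75503540039062)
[255 212  10  48 250] [0.6551 0.0211 0.0199] 0.0325 ((672.37451171875, 24.77798843383789), (149.04214477539062, 24.91748046875), 14.087570190429688)
[334 216  15  19 212] [0.5609 0.2441 0.0338] 0.049 ((556.8793334960938, 243.424560546875), (41.242149353027344, 38.07335662841797), 33.3415641784668)
```

```bash
cat >> h.py <<'E'
from scipy.spatial.transform import Rotation as R
def rel(target,yaw=None):
    s=robot.sense(); r=R.from_quat(s['tcp_rot']).as_matrix()
    d=r.T@(np.array(target)-s['tcp_pos']); print('tool shift /60mm',(d/0.06).round(3),'axes\n',r.round(3))
    print('tcp',s['tcp_pos'].round(4),'F',s['wrist_force'].round(2),'t',s['t'])
E
python3 - <<'E'
from h import *
rel([0.50,0.085,0.22])
s=robot.sense();r=R.from_quat(s['tcp_rot']).as_matrix()
for n in 'xz':
  v=r[:,'xyz'.index(n)]; print(n,np.degrees(np.arctan2(v[1],v[0])))
w=robot.snapshot('wrist'); print(r.T@(np.linalg.inv(w['world_to_cam'])[:3,3]-s['tcp_pos']), (r.T@np.linalg.inv(w['world_to_cam'])[:3,:3]).round(2),w['K'])
E
```

```text
tool shift /60mm [-8.838 -0.208  8.42 ] axes
 [[ 0.253 -0.     0.967]
 [-0.967  0.002  0.253]
 [-0.002 -1.     0.   ]]
tcp [ 0.1454 -0.5558  0.2065] F [ 0.73  0.48 -0.37] t 0.1
x -75.3449165905848
z 14.655065634014235
[ 0.00045862 -0.166179    0.08419504] [[ 1.   -0.    0.  ]
 [-0.   -0.33  0.94]
 [-0.   -0.94 -0.33]] [[346.10402402   0.         253.77226951]
 [  0.         346.10402402 188.6006793 ]
 [  0.           0.           1.        ]]
```

View pics/top0c.png

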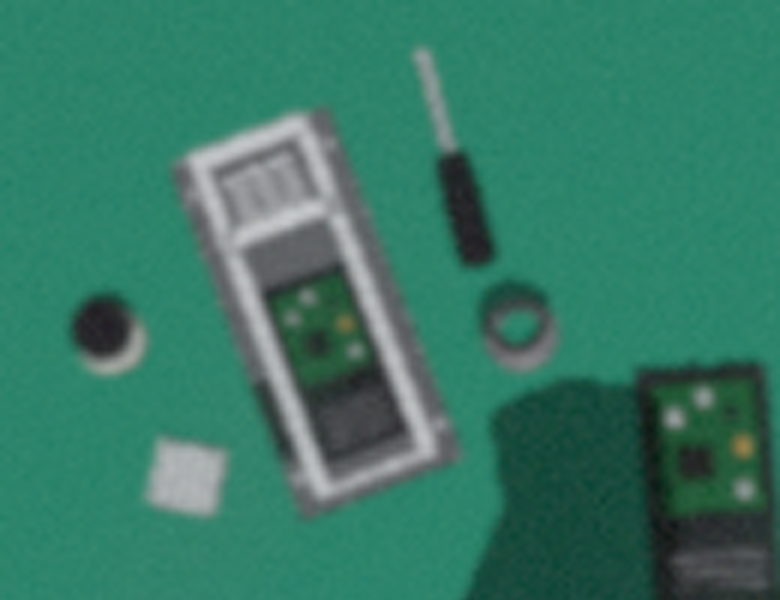

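View pics/scene0c.png

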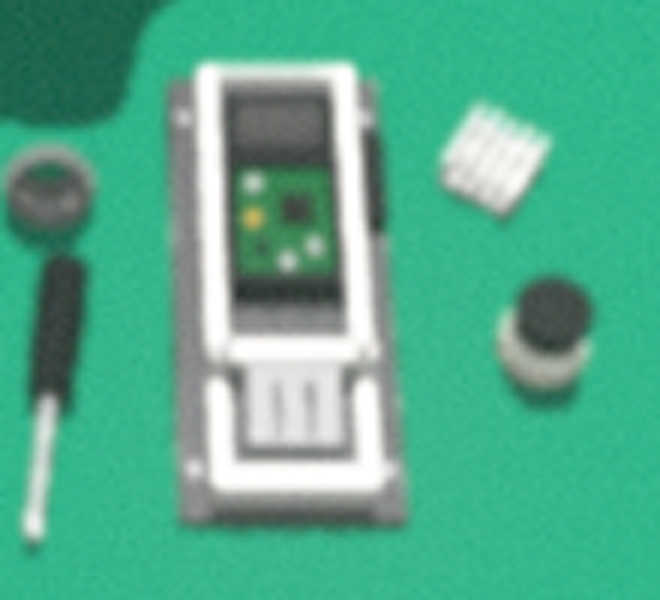

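```bash
python3 -m creep '[[[-0.3,0,0.35,0],[-0.65,0,0.73,0],[-0.65,0,0.73,0],[-0.65,0,0.73,0],[-0.65,0,0.73,0],[-0.65,0,0.73,0],[-0.65,0,0.73,0],[-0.65,0,0.73,0],[-0.65,0,0.73,0],[-0.65,0,0.73,0],[-0.65,0,0.73,0],[-0.65,0,0.73,0],[-0.65,-0.1,0.73,0],[-0.65,-0.1,0.73,0],[-0.3,0,0.35,0],[0,0,0,-1],[0,0,0,0]]]' 255; python3 - <<'E'
from h import *
rel([0.6,0.125,0.22])
a=snap('wrist','w1')
cv2.imwrite('pics/w1b.png',cv2.resize(a['color'],(800,600)))
E
```

```text
t: 2.28
tcp_pos: [0.5984, 0.125, 0.219]
tcp_rot: [0.582, -0.403, 0.402, -0.581]
wrist_force: [0.3, 0.4, -0.7]
gripper_width: 0.0004
tool shift /60mm [ 0.009 -0.017  0.025] axes
 [[ 0.353 -0.001  0.936]
 [-0.936  0.     0.353]
 [-0.001 -1.    -0.001]]
tcp [0.5984 0.125  0.219 ] F [ 0.29  0.41 -0.66] t 2.275
```

View pics/w1b.png

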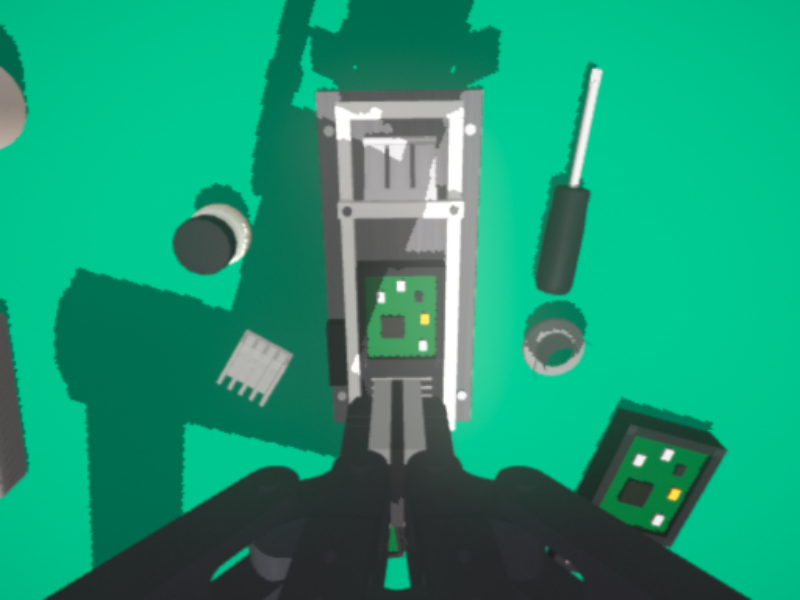

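```bash
cat > m.py <<'E'
from h import *
s=np.load('pics/w1.npz'); w=cloud(s); z=w[...,2]
K=s['K'];T=s['world_to_cam']
def ray(u8,v8,h):  # 800x600 px -> plane z=h
    u=(u8+.5)*.64-.5; v=(v8+.5)*.64-.5
    d=np.linalg.inv(T)[:3,:3]@np.array([(u-K[0,2])/K[0,0],(v-K[1,2])/K[1,1],1]); c=np.linalg.inv(T)[:3,3]
    return c+d*(h-c[2])/d[2]
E
python3 - <<'E'
from m import *
for y in range(50,290,20):
    print(y,(z[y,195:315:3]*1000).round(0).tolist())
print('col',[(y,round(1000*float(z[y,258]))) for y in range(50,250,4)])
A=ray(317,92,.008);B=ray(482,90,.008);C=ray(470,420,.008)
print(A,B,C,np.linalg.norm(A-B),np.linalg.norm(B-C))
E
python3 - <<'E'
import cv2
a=cv2.imread('pics/w1.png')[40:280,190:320]
cv2.imwrite('pics/w1c.png',cv2.resize(a,None,fx=2.5*1,fy=2.5,interpolation=cv2.INTER_CUBIC))
E
```

```text
50 [1.0, 0.0, -1.0, -1.0, 0.0, -0.0, 0.0, -1.0, 0.0, 1.0, -2.0, -1.0, 0.0, -2.0, -2.0, -1.0, -0.0, 0.0, 1.0, -0.0, -0.0, -1.0, -0.0, 1.0, -0.0, 1.0, 0.0, -1.0, -1.0, 2.0, -0.0, -1.0, -1.0, -1.0, -2.0, -1.0, 0.0, 0.0, -1.0, -1.0]
70 [-2.0, -1.0, -0.0, 7.0, 6.0, 7.0, 7.0, 31.0, 31.0, 33.0, 31.0, 31.0, 32.0, 32.0, 31.0, 32.0, 30.0, 31.0, 33.0, 32.0, 32.0, 32.0, 30.0, 32.0, 31.0, 33.0, 32.0, 31.0, 32.0, 32.0, 32.0, 32.0, 30.0, 31.0, 8.0, 8.0, 8.0, 8.0, -1.0, -1.0]
90 [-2.0, 1.0, -0.0, 7.0, 7.0, 7.0, 9.0, 30.0, 28.0, 29.0, 24.0, 23.0, 23.0, 32.0, 33.0, 33.0, 33.0, 31.0, 34.0, 33.0, 31.0, 32.0, 32.0, 32.0, 32.0, 33.0, 32.0, 31.0, 23.0, 24.0, 24.0, 30.0, 29.0, 30.0, 8.0, 8.0, 7.0, 8.0, -0.0, -0.0]
110 [-1.0, -1.0, -0.0, 5.0, 6.0, 7.0, 9.0, 7.0, 30.0, 30.0, 17.0, 22.0, 23.0, 34.0, 36.0, 36.0, 34.0, 24.0, 35.0, 35.0, 35.0, 36.0, 35.0, 23.0, 34.0, 36.0, 35.0, 34.0, 22.0, 23.0, 23.0, 29.0, 30.0, 29.0, 8.0, 8.0, 6.0, 8.0, 0.0, -0.0]
130 [1.0, -2.0, 0.0, 0.0, 6.0, 9.0, 7.0, 45.0, 47.0, 46.0, 46.0, 47.0, 44.0, 47.0, 46.0, 46.0, 48.0, 45.0, 45.0, 45.0, 45.0, 45.0, 47.0, 45.0, 46.0, 46.0, 46.0, 45.0
[... 1728 characters left out ...]
0.0, 1.0, 0.0, 0.0]
col [(50, -1), (54, 0), (58, 8), (62, 8), (66, 31), (70, 32), (74, 31), (78, 23), (82, 24), (86, 23), (90, 32), (94, 30), (98, 31), (102, 33), (106, 33), (110, 36), (114, 36), (118, 37), (122, 40), (126, 40), (130, 45), (134, 47), (138, 46), (142, 25), (146, 24), (150, 24), (154, 24), (158, 23), (162, 23), (166, 24), (170, 39), (174, 42), (178, 37), (182, 40), (186, 39), (190, 40), (194, 39), (198, 39), (202, 39), (206, 41), (210, 40), (214, 39), (218, 39), (222, 38), (226, 39), (230, 42), (234, 42), (238, 34), (242, 34), (246, 249)]
[0.66665013 0.20576408 0.008     ] [0.70580206 0.10547376 0.008     ] [0.47471307 0.01473412 0.008     ] 0.10766160681671694 0.2482655855583
```

View pics/w1c.png

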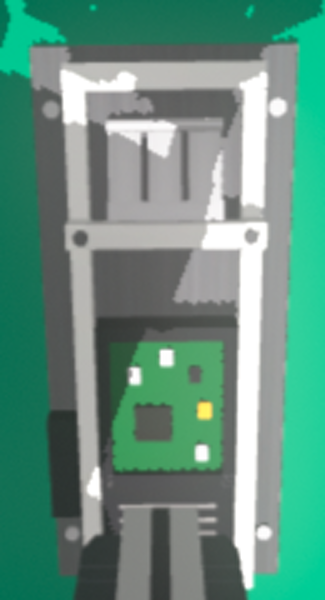

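```bash
cat >> m.py <<'E'
yaw=np.radians(21.4)
ux=np.array([np.cos(yaw),np.sin(yaw)]);uy=np.array([-ux[1],ux[0]])
o=(ray(482,90,.008)+ray(317,92,.008))[:2]/2-ux*.125
E
python3 - <<'E'
from m import *
q=w[...,:2]-o; X=q@ux*1000;Y=q@uy*1000;Z=z*1000
def rng(n,m): 
    print(n,m.sum(),'X',np.percentile(X[m],[2,50,98]).round(1),'Y',np.percentile(Y[m],[2,50,98]).round(1),'Z',np.median(Z[m]).round(1))
box=(abs(X)<140)&(abs(Y)<80)
from itertools import product
rail=box&(Z>27.5)&(Z<32.5)&(abs(X)<105)
for sg in(1,-1):
    m=rail&(sg*Y>29)&(sg*Y<44); rng('rail',m); p=np.polyfit(X[m],Y[m],1); print('slope deg',np.degrees(p[0]),'y0',p[1])
rng('bridge',box&(Z>44)&(Z<49)); rng('stop',box&(Z>30)&(Z<35)&(X>100))
b=box&(Z>40.5)&(Z<44)&(X<44)&(abs(Y)<33); rng('body top',b)
rng('body',box&(Z>36.5)&(Z<44)&(X<44)&(abs(Y)<33));rng('ledge',box&(Z>32.2)&(Z<36)&(X<20)&(abs(Y)<29))
e=box&(Z>5)&(Z<11);rng('plate',e)
for x in(-60,-20,20,60,100):
    m=e&(abs(X-x)<6);print(x,np.percentile(Y[m],[1,99]).round(1))
E
```

```text
rail 1253 X [-84.8  14.2 102.9] Y [32.5 36.4 40.4] Z 29.7
slope deg -0.13980337294808406 y0 36.425579808810994
rail 1320 X [-97.6   9.  102.1] Y [-38.4 -34.4 -30.5] Z 29.8
slope deg -0.054911594497205216 y0 -34.44838179592512
bridge 780 X [49.3 54.3 58.9] Y [-36.9   1.4  38.8] Z 45.7
stop 907 X [103.  113.5 118.7] Y [-37.    1.7  39. ] Z 31.5
body top 1365 X [-57.  -20.7  15.2] Y [-28.3   1.4  30.6] Z 41.7
body 3642 X [-56.1 -19.6  15.3] Y [-27.7   1.1  29.9] Z 39.3
ledge 667 X [-85.2 -68.9  15.6] Y [-27.8  -5.1  28.1] Z 34.0
plate 4888 X [-115.4   45.7  124.9] Y [-53.4 -32.3  55.2] Z 7.7
-60 [-53.8 -41.5]
-20 [-53.6  55.7]
20 [-53.3  55.7]
60 [-53.9  55.6]
100 [-53.7  55.4]
```

```bash
cat > n.py <<'E'
from h import *
yaw=np.radians(21.3)
ux=np.array([np.cos(yaw),np.sin(yaw)]);uy=np.array([-ux[1],ux[0]])
from m import o as _o
o=_o+1.0e-3*uy+0.8e-3*ux
def tgt(x,y,z): return np.r_[o+ux*x/1000+uy*y/1000,z/1000]
def where():
    s=robot.sense();q=s['tcp_pos'][:2]-o; f=s['wrist_force']
    zt=R.from_quat(s['tcp_rot']).as_matrix()[:,2]
    print('nest xyz mm',(q@ux*1000).round(2),(q@uy*1000).round(2),(s['tcp_pos'][2]*1000).round(2),'Fx,Fy,Fz',(f[:2]@ux).round(1),(f[:2]@uy).round(1),f[2].round(1),'yaw',np.degrees(np.arctan2(zt[1],zt[0])).round(2),'t',s['t'])
E
python3 -c "
from n import *
print(o);rel(tgt(-73,0,60));where()"
```

```text
[0.57022622 0.11123161]
tool shift /60mm [ 0.057  2.653 -1.732] axes
 [[ 0.352 -0.001  0.936]
 [-0.936  0.     0.352]
 [-0.    -1.    -0.001]]
tcp [0.5985 0.1245 0.2191] F [-0.82 -0.65 -0.11] t 2.325
nest xyz mm 31.14 2.08 219.1 Fx,Fy,Fz -1.0 -0.3 -0.1 yaw 20.6 t 2.325
```

```bash
python3 -m creep '[[[0,0,-0.58,-0.12],[0.03,0.2,-0.58,0],[0.02,0.4,-0.57,0],[0,0.7,0,0],[0,0.7,0,0],[0,0.5,0,0],[0,0.15,0,0],[0,0,0,0],[0,0,0,0]]]'; python3 -c "
from n import *
where();a=snap('wrist','w2')
cv2.imwrite('pics/w2b.png',cv2.resize(a['color'],(800,600)));snap('scene','s2')
a=cv2.imread('pics/s2.png')[160:280,240:370];cv2.imwrite('pics/s2c.png',cv2.resize(a,None,fx=5,fy=5))
rel(tgt(-73,0,36))"
```

```text
t: 3.45
tcp_pos: [0.505, 0.0835, 0.0616]
tcp_rot: [-0.583, 0.398, -0.4, 0.585]
wrist_force: [0.5, 0.9, 0.4]
gripper_width: 0.0002
nest xyz mm -70.81 -2.18 61.64 Fx,Fy,Fz 0.8 0.6 0.4 yaw 21.35 t 3.45
tool shift /60mm [-0.036  0.426 -0.036] axes
 [[ 0.364  0.003  0.931]
 [-0.931  0.     0.364]
 [ 0.001 -1.     0.003]]
tcp [0.5049 0.0835 0.0616] F [ 0.26  0.25 -0.42] t 3.55
```

View pics/w2b.png

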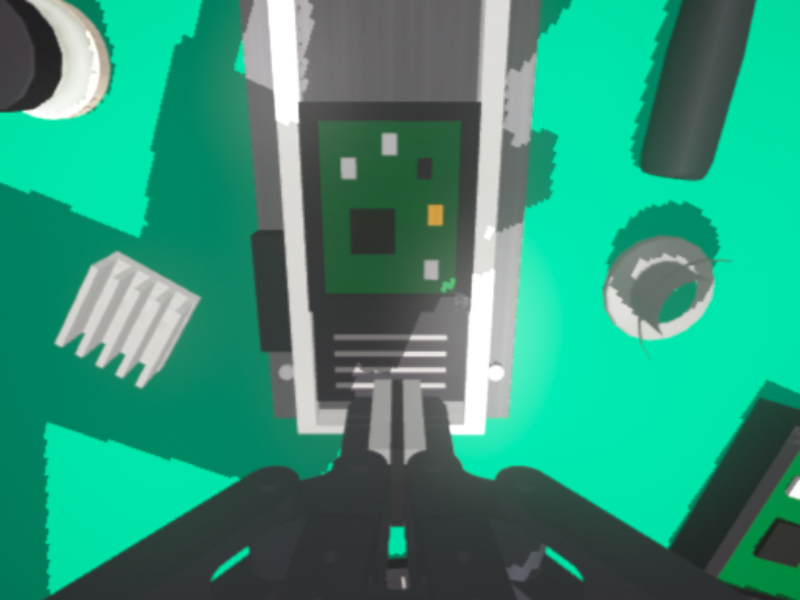

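View pics/s2c.png

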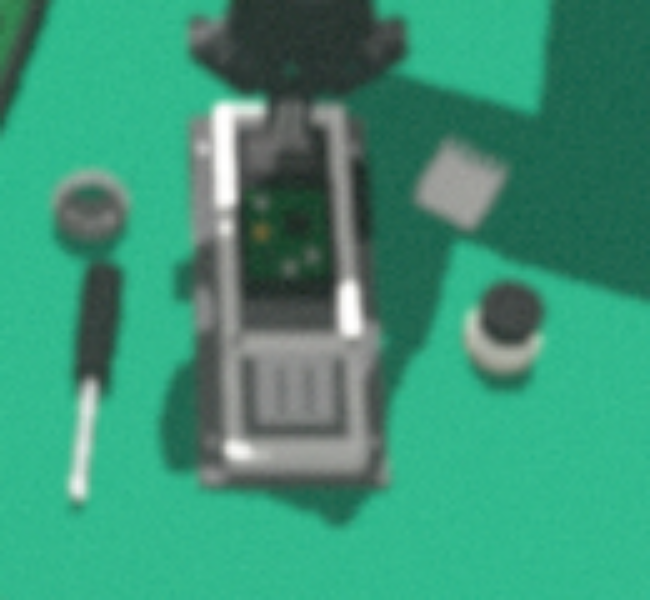

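Wrist view: the shut tips (397,400) sit over the ribbed ledge, centred in the channel and behind the step (y≈305). I'll go down and press.

```bash
python3 -m creep '[[[-0.036,0.1,-0.04,0],[0,0.3,0,0],[0,0,0,0],[0,0,0,0]]]'; python3 -c "
from n import *
where()"
python3 -m creep '[[[0,0.04,0,0],[0,0.04,0,0],[0,0.04,0,0],[0,0,0,0]]]'; python3 -c "
from n import *
where()"
```

```text
t: 4.05
tcp_pos: [0.5011, 0.0847, 0.0366]
tcp_rot: [-0.584, 0.398, -0.399, 0.584]
wrist_force: [0.9, 0.5, -0.5]
gripper_width: -0.0002
nest xyz mm -74.1 0.37 36.56 Fx,Fy,Fz 1.1 0.2 -0.5 yaw 21.38 t 4.05
t: 4.55
tcp_pos: [0.5006, 0.0846, 0.0289]
tcp_rot: [0.584, -0.399, 0.398, -0.584]
wrist_force: [0.5, 0.0, 0.4]
gripper_width: -0.0001
nest xyz mm -74.51 0.44 28.86 Fx,Fy,Fz 0.5 -0.2 0.4 yaw 21.38 t 4.55
```

```bash
python3 -c "
from n import *
where();a=snap('wrist','w3')
cv2.imwrite('pics/w3b.png',cv2.resize(a['color'],(800,600)))
w=cloud(a);q=w[...,:2]-o;X=q@ux*1000;Y=q@uy*1000;Z=w[...,2]*1000
for x in range(-110,40,5):
  m=(abs(X-x)<2.5)&(abs(abs(Y)-22)<5)&(Z<60);print(x,m.sum(),np.median(Z[m]).round(1) if m.any() else '')
"
```

```text
nest xyz mm -74.51 0.44 28.86 Fx,Fy,Fz 0.5 -0.2 0.4 yaw 21.38 t 4.55
-110 79 23.8
-105 22 24.0
-100 115 33.8
-95 250 33.9
-90 307 33.8
-85 313 33.9
-80 307 33.9
-75 334 33.8
-70 342 33.8
-65 353 33.7
-60 105 40.8
-55 400 41.7
-50 501 39.1
-45 431 38.7
-40 438 38.7
-35 467 38.7
-30 483 38.6
-25 479 38.9
-20 507 38.7
-15 531 38.7
-10 531 38.6
-5 564 38.7
0 578 38.7
5 608 38.6
10 585 41.4
15 509 40.9
20 522 23.5
25 532 23.7
30 543 23.6
35 565 23.6
```

View pics/w3b.png

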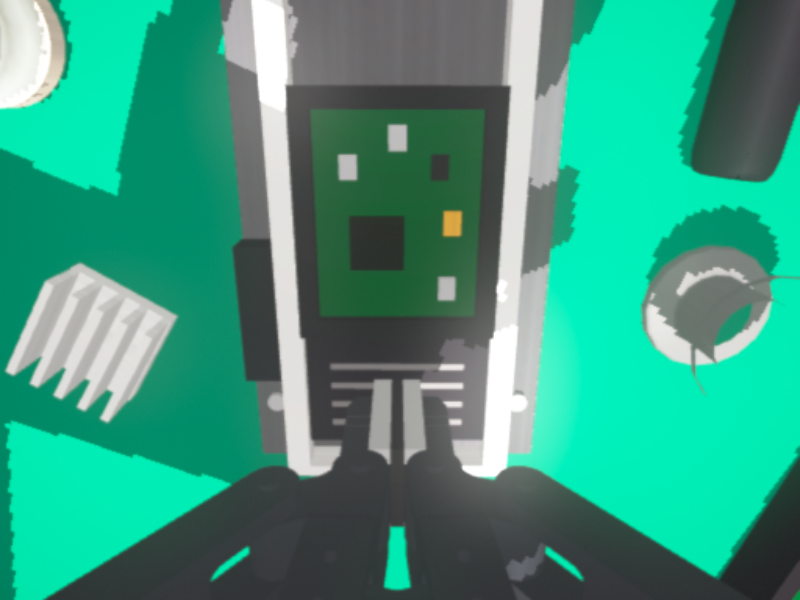

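Depth shows the ledge still at 34 mm with the bed up, and there's no force at TCP z=28.9. Contact must come lower than the nominal TCP suggests, so I'll keep going down slowly with force checks.

```bash
for i in 1; do python3 -m creep '[[[0,0.03,0,0],[0,0.03,0,0],[0,0,0,0]]]'; python3 -c "
from n import *
where()"; done
python3 -m creep '[[[0,0.03,0,0],[0,0,0,0]]]'; python3 -c "
from n import *
where()"
```

```text
t: 4.97
tcp_pos: [0.5007, 0.0846, 0.0253]
tcp_rot: [0.584, -0.399, 0.398, -0.584]
wrist_force: [0.2, 0.4, -1.0]
gripper_width: -0.0
nest xyz mm -74.46 0.44 25.3 Fx,Fy,Fz 0.4 0.3 -1.0 yaw 21.38 t 4.975
t: 5.22
tcp_pos: [0.5007, 0.0846, 0.0235]
tcp_rot: [0.584, -0.399, 0.399, -0.584]
wrist_force: [-0.1, -0.7, -0.2]
gripper_width: -0.0
nest xyz mm -74.44 0.43 23.51 Fx,Fy,Fz -0.3 -0.7 -0.2 yaw 21.37 t 5.225
```

```bash
python3 -c "
from n import *
a=snap('wrist','w4')
w=cloud(a);q=w[...,:2]-o;X=q@ux*1000;Y=q@uy*1000;Z=w[...,2]*1000
m=(abs(X+74)<2.5)&(abs(abs(Y)-22)<5)&(Z<60);print(np.median(Z[m]))
for c in (234,243,254,264,273):
  print(c,[(r,X[r,c].round(),Y[r,c].round(),Z[r,c].round(1)) for r in range(232,300,5)])
c=cv2.resize(a['color'][190:330,160:350],None,fx=4,fy=4);cv2.imwrite('pics/w4c.png',c)
"
```

```text
33.88543079552875
234 [(232, np.float64(-68.0), np.float64(10.0), np.float64(33.9)), (237, np.float64(-70.0), np.float64(10.0), np.float64(34.5)), (242, np.float64(-73.0), np.float64(10.0), np.float64(34.0)), (247, np.float64(-76.0), np.float64(10.0), np.float64(34.3)), (252, np.float64(-79.0), np.float64(10.0), np.float64(34.7)), (257, np.float64(-68.0), np.float64(9.0), np.float64(57.0)), (262, np.float64(-69.0), np.float64(8.0), np.float64(60.7)), (267, np.float64(-68.0), np.float64(8.0), np.float64(65.2)), (272, np.float64(-68.0), np.float64(8.0), np.float64(69.3)), (277, np.float64(-68.0), np.float64(8.0), np.float64(72.4)), (282, np.float64(-68.0), np.float64(8.0), np.float64(75.8)), (287, np.float64(-68.0), np.float64(7.0), np.float64(79.4)), (292, np.float64(-62.0), np.float64(7.0), np.float64(90.5)), (297, np.float64(-61.0), np.float64(6.0), np.float64(94.1))]
243 [(232, np.float64(-68.0), np.float64(5.0), np.float64(34.3)), (237, np.float64(-70.0), np.float64(5.0), np.float64(34.1)), (242, np.float64(-73.0), np.float64(5.0), np.float64(33.9)), (247, np.float64(-64.0), np.fl
[... 2564 characters left out ...]
.float64(33.1)), (247, np.float64(-76.0), np.float64(-10.0), np.float64(34.5)), (252, np.float64(-78.0), np.float64(-10.0), np.float64(35.6)), (257, np.float64(-69.0), np.float64(-9.0), np.float64(56.4)), (262, np.float64(-68.0), np.float64(-8.0), np.float64(61.3)), (267, np.float64(-69.0), np.float64(-8.0), np.float64(64.6)), (272, np.float64(-68.0), np.float64(-8.0), np.float64(68.6)), (277, np.float64(-69.0), np.float64(-8.0), np.float64(71.8)), (282, np.float64(-68.0), np.float64(-7.0), np.float64(75.7)), (287, np.float64(-69.0), np.float64(-7.0), np.float64(78.2)), (292, np.float64(-62.0), np.float64(-7.0), np.float64(90.8)), (297, np.float64(-62.0), np.float64(-6.0), np.float64(93.9))]
```

View pics/w4c.png

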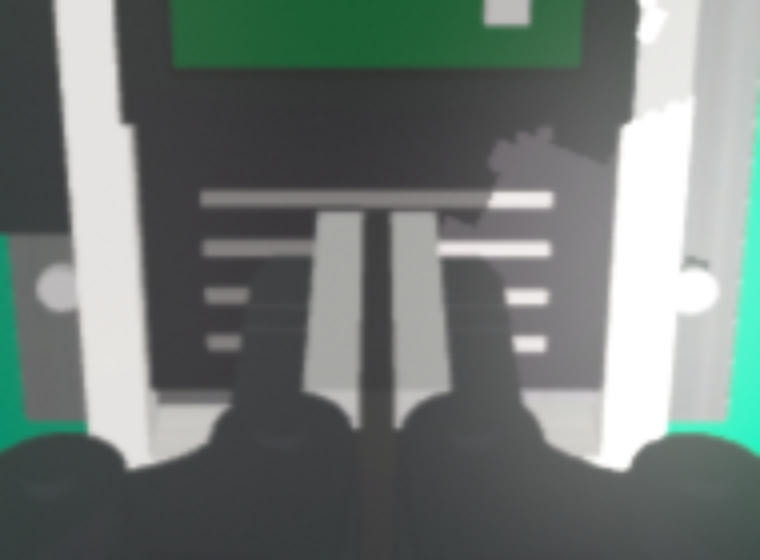

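```bash
python3 -c "
from n import *
for nm in('w4','s4'):
  a=snap('scene','s4') if nm=='s4' else np.load('pics/w4.npz')
  w=cloud(a);q=w[...,:2]-o;X=q@ux*1000;Y=q@uy*1000;Z=w[...,2]*1000
  m=(X>-88)&(X<-61)&(abs(Y)<14)&(Z>37)&(Z<200);print(nm,m.sum(),np.sort(Z[m])[:12].round(1))
  if nm=='s4':
    r,c=np.where(m); 
    for k in np.argsort(Z[m])[:12]: print(r[k],c[k],X[r[k],c[k]].round(),Y[r[k],c[k]].round(),Z[r[k],c[k]].round())
    cv2.imwrite('pics/s4c.png',cv2.resize(a['color'][150:250,250:370],None,fx=6,fy=6,interpolation=cv2.INTER_CUBIC))
"
```

```text
w4 7501 [50.2 50.5 50.7 50.8 50.9 51.  51.2 51.2 51.2 51.3 51.7 51.7]
s4 72 [37.4 38.4 39.3 53.1 54.3 54.7 54.8 57.8 57.8 58.  58.2 60.3]
189 292 -83.0 -13.0 37.0
194 299 -64.0 8.0 38.0
194 295 -64.0 -4.0 39.0
192 299 -62.0 7.0 53.0
191 295 -65.0 -5.0 54.0
192 296 -61.0 -3.0 55.0
192 297 -61.0 0.0 55.0
191 298 -63.0 3.0 58.0
190 294 -67.0 -9.0 58.0
190 301 -66.0 12.0 58.0
190 293 -66.0 -12.0 58.0
191 296 -62.0 -3.0 60.0
```

View pics/s4c.png

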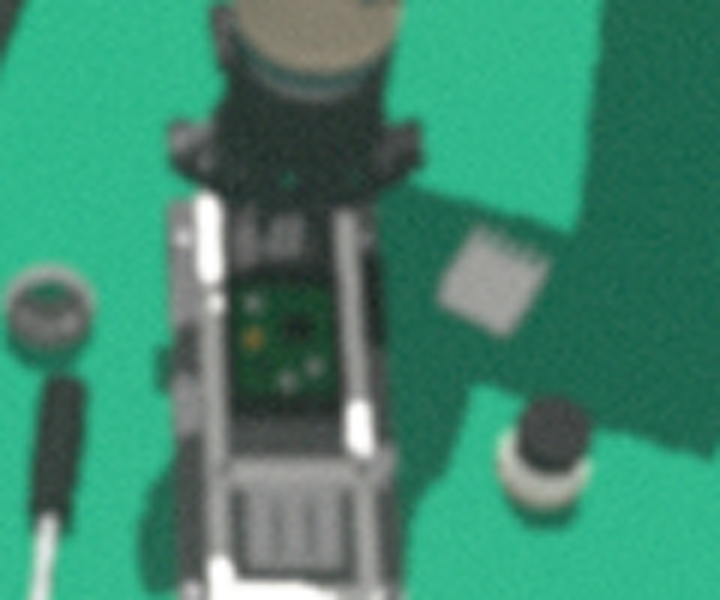

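Both cameras put the fingertips at about 50–53 mm while the reported TCP reads 23.5, so the real tips are about 27–29 mm above it. I'll approach in small steps and let the force decide.

```bash
python3 -m creep '[[[0,0.1,0,0],[0,0.1,0,0],[0,0,0,0]]]'; python3 -c "
from n import *
where()";python3 -m creep '[[[0,0.03,0,0],[0,0.03,0,0],[0,0,0,0]]]'; python3 -c "
from n import *
where();a=snap('wrist','w5')
w=cloud(a);q=w[...,:2]-o;X=q@ux*1000;Y=q@uy*1000;Z=w[...,2]*1000
m=(abs(X+74)<8)&(abs(abs(Y)-22)<5)&(Z<60);print('ledge',np.median(Z[m]))
m=(X>-88)&(X<-63)&(abs(Y)<14)&(Z>36)&(Z<200);print(np.sort(Z[m])[:12].round(1))"
```

```text
t: 5.7
tcp_pos: [0.5002, 0.0846, 0.0109]
tcp_rot: [0.584, -0.399, 0.398, -0.584]
wrist_force: [-0.5, 0.4, -0.5]
gripper_width: -0.0002
nest xyz mm -74.93 0.61 10.94 Fx,Fy,Fz -0.3 0.5 -0.5 yaw 21.38 t 5.7
t: 6.08
tcp_pos: [0.5009, 0.0846, 0.0087]
tcp_rot: [-0.584, 0.398, -0.399, 0.584]
wrist_force: [-1.5, -0.2, 6.3]
gripper_width: 0.0001
nest xyz mm -74.22 0.35 8.66 Fx,Fy,Fz -1.5 0.4 6.3 yaw 21.38 t 6.075
ledge 32.44320871818077
[36.1 36.1 36.3 36.4 36.5 36.5 36.5 36.5 36.6 36.7 36.8 36.9]
```

```bash
python3 -m creep '[[[0,0.03,0,0],[0,0.03,0,0],[0,0.03,0,0],[0,0.03,0,0],[0,0,0,0],[0,0,0,0]]]'; cat > chk.py <<'E'
from n import *
import sys
where();a=snap('wrist',sys.argv[1])
w=cloud(a);q=w[...,:2]-o;X=q@ux*1000;Y=q@uy*1000;Z=w[...,2]*1000
s=robot.sense();xt=(s['tcp_pos'][:2]-o)@ux*1000
m=(abs(X-xt)<9)&(abs(abs(Y)-22)<5)&(Z<60);print('ledge z',np.median(Z[m]))
# bed ahead / behind & step
m=(abs(X-xt)<60)&(abs(abs(Y)-27)<2)&(Z<48)
xs=np.arange(xt-45,xt+60,1.5);prof=[np.median(Z[m&(abs(X-x)<1)]).round(0) if (m&(abs(X-x)<1)).any() else -1 for x in xs]
print([(float(x.round()),float(p)) for x,p in zip(xs,prof)][20:50])
E
python3 chk.py w6
```

```text
t: 6.88
tcp_pos: [0.501, 0.0846, 0.002]
tcp_rot: [-0.584, 0.398, -0.399, 0.584]
wrist_force: [-2.8, -0.3, 9.3]
gripper_width: -0.0002
nest xyz mm -74.2 0.34 1.99 Fx,Fy,Fz -2.7 0.8 9.3 yaw 21.38 t 6.875
ledge z 25.758638943896003
[(-89.0, 26.0), (-88.0, 26.0), (-86.0, 26.0), (-85.0, 26.0), (-83.0, 26.0), (-82.0, 26.0), (-80.0, 26.0), (-79.0, 26.0), (-77.0, 26.0), (-76.0, 26.0), (-74.0, 26.0), (-73.0, 26.0), (-71.0, 26.0), (-70.0, 26.0), (-68.0, 26.0), (-67.0, 26.0), (-65.0, 26.0), (-64.0, 26.0), (-62.0, 26.0), (-61.0, -1.0), (-59.0, 33.0), (-58.0, 33.0), (-56.0, 34.0), (-55.0, 34.0), (-53.0, 34.0), (-52.0, 34.0), (-50.0, 34.0), (-49.0, 34.0), (-47.0, 34.0), (-46.0, 34.0)]
```

```bash
python3 -m creep '[[[0,0,0.03,0],[0,0,0.04,0],[0,0,0.05,0],[0,0,0.06,0],[0,0,0.06,0],[0,0,0.06,0],[0,0,0.06,0],[0,0,0.04,0],[0,0,0,0]]]'; python3 chk.py w7;python3 -c "
import cv2;a=cv2.imread('pics/w7.png');cv2.imwrite('pics/w7b.png',cv2.resize(a,(800,600)))"
```

```text
t: 8.05
tcp_pos: [0.5234, 0.0932, 0.0021]
tcp_rot: [0.584, -0.398, 0.399, -0.584]
wrist_force: [-2.2, -1.1, 9.0]
gripper_width: 0.0002
nest xyz mm -50.2 0.21 2.06 Fx,Fy,Fz -2.5 -0.3 9.0 yaw 21.4 t 8.05
ledge z 25.808732896576007
[(-65.0, 26.0), (-64.0, 26.0), (-62.0, 26.0), (-61.0, 26.0), (-59.0, 26.0), (-58.0, 26.0), (-56.0, 26.0), (-55.0, 26.0), (-53.0, 26.0), (-52.0, 26.0), (-50.0, 26.0), (-49.0, 26.0), (-47.0, 26.0), (-46.0, 26.0), (-44.0, 26.0), (-43.0, 26.0), (-41.0, 26.0), (-40.0, 26.0), (-38.0, 26.0), (-37.0, -1.0), (-35.0, 33.0), (-34.0, 34.0), (-32.0, 34.0), (-31.0, 34.0), (-29.0, 34.0), (-28.0, 34.0), (-26.0, 34.0), (-25.0, 34.0), (-23.0, 34.0), (-22.0, 34.0)]
```

View pics/w7b.png

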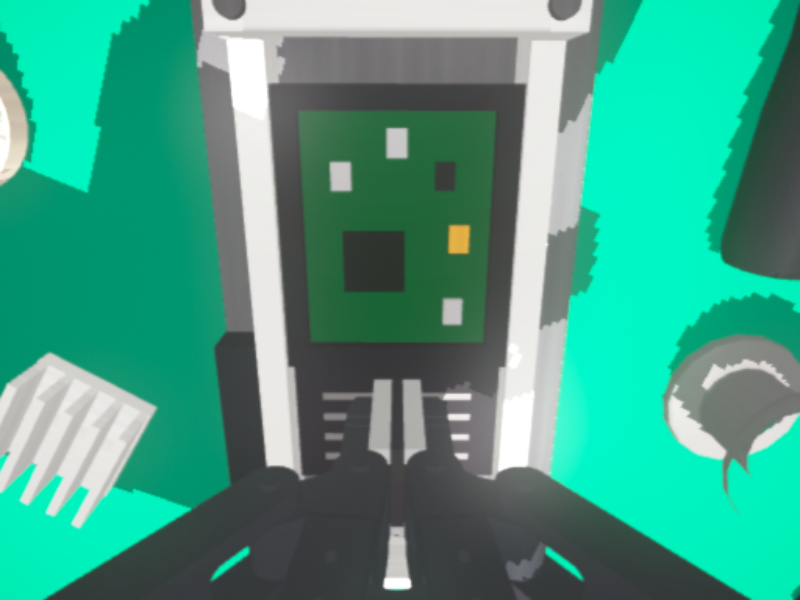

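The carrier rides along squarely, with the nose (y≈85) still short of the bridge. Continuing under the bridge.

```bash
python3 -m creep '[[[0,0.003,0.04,0],[0,0,0.05,0],[0,0,0.05,0],[0,0,0.05,0],[0,0,0.05,0],[0,0,0.05,0],[0,0,0.05,0],[0,0,0.05,0],[0,0,0.03,0],[0,0,0,0]]]'; python3 chk.py w8
python3 -m creep '[[[0,0,0.04,0],[0,0,0.04,0],[0,0,0.04,0],[0,0,0.04,0],[0,0,0.04,0],[0,0,0.03,0],[0,0,0,0]]]'; python3 chk.py w9
```

```text
t: 9.35
tcp_pos: [0.5467, 0.1023, 0.002]
tcp_rot: [0.584, -0.398, 0.399, -0.584]
wrist_force: [-2.8, -0.7, 9.2]
gripper_width: 0.0002
nest xyz mm -25.12 0.25 1.97 Fx,Fy,Fz -2.9 0.4 9.2 yaw 21.39 t 9.35
ledge z 25.717312935223724
[(-40.0, 26.0), (-39.0, 26.0), (-37.0, 26.0), (-36.0, 26.0), (-34.0, 26.0), (-33.0, 26.0), (-31.0, 26.0), (-30.0, 26.0), (-28.0, 25.0), (-27.0, 26.0), (-25.0, 26.0), (-24.0, 26.0), (-22.0, 26.0), (-21.0, 26.0), (-19.0, 26.0), (-18.0, 26.0), (-16.0, 26.0), (-15.0, 26.0), (-13.0, 26.0), (-12.0, -1.0), (-10.0, 33.0), (-9.0, 33.0), (-7.0, 34.0), (-6.0, 34.0), (-4.0, 33.0), (-3.0, 34.0), (-1.0, 34.0), (0.0, 34.0), (2.0, 34.0), (3.0, 34.0)]
t: 10.28
tcp_pos: [0.5589, 0.1072, 0.0017]
tcp_rot: [0.585, -0.399, 0.398, -0.584]
wrist_force: [-3.0, -1.4, 8.3]
gripper_width: 0.0002
nest xyz mm -12.06 0.35 1.72 Fx,Fy,Fz -3.2 -0.2 8.3 yaw 21.4 t 10.275
ledge z 25.465683727091054
[(-27.0, 26.0), (-26.0, 26.0), (-24.0, 25.0), (-23.0, 25.0), (-21.0, 25.0), (-20.0, 26.0), (-18.0, 25.0), (-17.0, 25.0), (-15.0, 25.0), (-14.0, 25.0), (-12.0, 25.0), (-11.0, 26.0), (-9.0, 25.0), (-8.0, 25.0), (-6.0, 26.0), (-5.0, 25.0), (-3.0, 25.0), (-2.0, 25.0), (-0.0, 25.0), (1.0, -1.0), (3.0, 32.0), (4.0, 33.0), (6.0, 33.0), (7.0, 33.0), (9.0, 33.0), (10.0, 33.0), (12.0, 33.0), (13.0, 33.0), (15.0, 33.0), (16.0, 33.0)]
```

```bash
python3 -m creep '[[[0,0,0.04,0],[0,0,0.04,0],[0,0,0.04,0],[0,0,0.04,0],[0,0,0.04,0],[0,0,0.04,0],[0,0,0,0]]]'; python3 chk.py w10
python3 -m creep '[[[0,0,0.03,0],[0,0,0.03,0],[0,0,0.03,0],[0,0,0.03,0],[0,0,0,0]]]'; python3 chk.py w11
```

```text
t: 11.2
tcp_pos: [0.5706, 0.1122, 0.0009]
tcp_rot: [0.585, -0.399, 0.397, -0.583]
wrist_force: [-6.0, -2.1, 6.0]
gripper_width: -0.0003
nest xyz mm 0.68 0.78 0.94 Fx,Fy,Fz -6.3 0.2 6.0 yaw 21.4 t 11.2
ledge z 24.656704383445945
[(-14.0, 25.0), (-13.0, 25.0), (-11.0, 25.0), (-10.0, 25.0), (-8.0, 25.0), (-7.0, 25.0), (-5.0, 25.0), (-4.0, 25.0), (-2.0, 25.0), (-1.0, 25.0), (1.0, 24.0), (2.0, 25.0), (4.0, 24.0), (5.0, 25.0), (7.0, 25.0), (8.0, -1.0), (10.0, 32.0), (11.0, 32.0), (13.0, 33.0), (14.0, 33.0), (16.0, 32.0), (17.0, 33.0), (19.0, 33.0), (20.0, 33.0), (22.0, 32.0), (23.0, 32.0), (25.0, 33.0), (26.0, 33.0), (28.0, 32.0), (29.0, 32.0)]
t: 11.88
tcp_pos: [0.5772, 0.1149, 0.0009]
tcp_rot: [0.585, -0.4, 0.397, -0.583]
wrist_force: [-3.4, -1.5, 6.7]
gripper_width: -0.0003
nest xyz mm 7.83 0.84 0.94 Fx,Fy,Fz -3.7 -0.2 6.7 yaw 21.4 t 11.875
ledge z 24.692696589294766
[(-7.0, 25.0), (-6.0, 25.0), (-4.0, 25.0), (-3.0, 25.0), (-1.0, 25.0), (0.0, 25.0), (2.0, 25.0), (3.0, 25.0), (5.0, 25.0), (6.0, 25.0), (8.0, 25.0), (9.0, 25.0), (11.0, 25.0), (12.0, 25.0), (14.0, 25.0), (15.0, -1.0), (17.0, 32.0), (18.0, 32.0), (20.0, 33.0), (21.0, 33.0), (23.0, 33.0), (24.0, 33.0), (26.0, 33.0), (27.0, 33.0), (29.0, 33.0), (30.0, 33.0), (32.0, 33.0), (33.0, 33.0), (35.0, 32.0), (36.0, 33.0)]
```

```bash
python3 -m creep '[[[0,-0.005,0.03,0],[0,-0.005,0.03,0],[0,0,0.03,0],[0,0,0.03,0],[0,0,0.03,0],[0,0,0.03,0],[0,0,0.02,0],[0,0,0,0]]]'; python3 chk.py w12
python3 -m creep '[[[0,0,0.02,0],[0,0,0.02,0],[0,0,0,0]]]'; python3 chk.py w13
```

```text
t: 12.92
tcp_pos: [0.5889, 0.1193, 0.0016]
tcp_rot: [0.585, -0.399, 0.398, -0.583]
wrist_force: [-4.6, -1.1, 5.8]
gripper_width: 0.0005
nest xyz mm 20.33 0.71 1.59 Fx,Fy,Fz -4.7 0.7 5.8 yaw 21.39 t 12.925
ledge z 25.283997783478423
[(5.0, 25.0), (7.0, 25.0), (8.0, 25.0), (10.0, 25.0), (11.0, 25.0), (13.0, 25.0), (14.0, 25.0), (16.0, 25.0), (17.0, 25.0), (19.0, 25.0), (20.0, 25.0), (22.0, 25.0), (23.0, 25.0), (25.0, 25.0), (26.0, 25.0), (28.0, 27.0), (29.0, 32.0), (31.0, 33.0), (32.0, 33.0), (34.0, 33.0), (35.0, 33.0), (37.0, 33.0), (38.0, 33.0), (40.0, 33.0), (41.0, 33.0), (43.0, 33.0), (44.0, -1.0), (46.0, -1.0), (47.0, -1.0), (49.0, 45.0)]
t: 13.35
tcp_pos: [0.5911, 0.1202, 0.0016]
tcp_rot: [0.585, -0.399, 0.398, -0.583]
wrist_force: [-3.4, -1.8, 4.8]
gripper_width: 0.0001
nest xyz mm 22.7 0.73 1.58 Fx,Fy,Fz -3.8 -0.4 4.8 yaw 21.4 t 13.35
ledge z 25.306867934731166
[(8.0, 25.0), (9.0, 25.0), (11.0, 25.0), (12.0, 25.0), (14.0, 25.0), (15.0, 25.0), (17.0, 25.0), (18.0, 25.0), (20.0, 25.0), (21.0, 25.0), (23.0, 25.0), (24.0, 25.0), (26.0, 25.0), (27.0, 25.0), (29.0, 25.0), (30.0, -1.0), (32.0, 32.0), (33.0, 33.0), (35.0, 33.0), (36.0, 33.0), (38.0, 33.0), (39.0, 33.0), (41.0, 33.0), (42.0, 33.0), (44.0, 34.0), (45.0, -1.0), (47.0, -1.0), (48.0, 45.0), (50.0, 46.0), (51.0, 46.0)]
```

```bash
python3 -m creep '[[[0,0,0.02,0],[0,0,0.02,0],[0,0,0,0]]]'; python3 -c "
from n import *
where()"
python3 -m creep '[[[0,0,0.02,0],[0,0,0,0]]]'; python3 chk.py w14
```

```text
t: 13.78
tcp_pos: [0.5933, 0.1211, 0.0016]
tcp_rot: [0.585, -0.399, 0.398, -0.583]
wrist_force: [-4.0, -2.0, 5.9]
gripper_width: 0.0001
nest xyz mm 25.09 0.76 1.58 Fx,Fy,Fz -4.5 -0.4 5.9 yaw 21.4 t 13.775
t: 14.02
tcp_pos: [0.5934, 0.1211, 0.0014]
tcp_rot: [0.586, -0.4, 0.397, -0.583]
wrist_force: [-6.0, -2.4, 6.0]
gripper_width: 0.0
nest xyz mm 25.18 0.74 1.4 Fx,Fy,Fz -6.5 -0.0 6.0 yaw 21.41 t 14.025
ledge z 25.135732219514455
[(10.0, 25.0), (12.0, 25.0), (13.0, 25.0), (15.0, 25.0), (16.0, 25.0), (18.0, 25.0), (19.0, 25.0), (21.0, 25.0), (22.0, 25.0), (24.0, 25.0), (25.0, 25.0), (27.0, 25.0), (28.0, 25.0), (30.0, 25.0), (31.0, 25.0), (33.0, -1.0), (34.0, 32.0), (36.0, 33.0), (37.0, 33.0), (39.0, 33.0), (40.0, 33.0), (42.0, 33.0), (43.0, 33.0), (45.0, -1.0), (46.0, -1.0), (48.0, 45.0), (49.0, 45.0), (51.0, 46.0), (52.0, 46.0), (54.0, 46.0)]
```

It moved only 0.1 mm for a 1.2 mm command and the force rose, so it's probably at the stop. One more small push will confirm that.

```bash
python3 -m creep '[[[0,0,0.02,0],[0,0,0.02,0],[0,0,0,0]]]'; python3 chk.py w15;  python3 -c "
import cv2;a=cv2.imread('pics/w15.png');cv2.imwrite('pics/w15b.png',cv2.resize(a,(800,600)))"
```

```text
t: 14.45
tcp_pos: [0.5933, 0.1211, 0.001]
tcp_rot: [0.587, -0.401, 0.396, -0.581]
wrist_force: [-8.4, -4.3, 8.3]
gripper_width: 0.0001
nest xyz mm 25.1 0.81 0.98 Fx,Fy,Fz -9.3 -0.9 8.3 yaw 21.44 t 14.45
ledge z 24.673628539931464
[(10.0, 25.0), (12.0, 25.0), (13.0, 25.0), (15.0, 25.0), (16.0, 25.0), (18.0, 25.0), (19.0, 25.0), (21.0, 25.0), (22.0, 25.0), (24.0, 25.0), (25.0, 25.0), (27.0, 25.0), (28.0, 25.0), (30.0, 25.0), (31.0, 25.0), (33.0, -1.0), (34.0, 31.0), (36.0, 33.0), (37.0, 33.0), (39.0, 33.0), (40.0, 33.0), (42.0, 33.0), (43.0, 33.0), (45.0, -1.0), (46.0, -1.0), (48.0, 45.0), (49.0, 45.0), (51.0, 46.0), (52.0, 46.0), (54.0, 46.0)]
```

View pics/w15b.png

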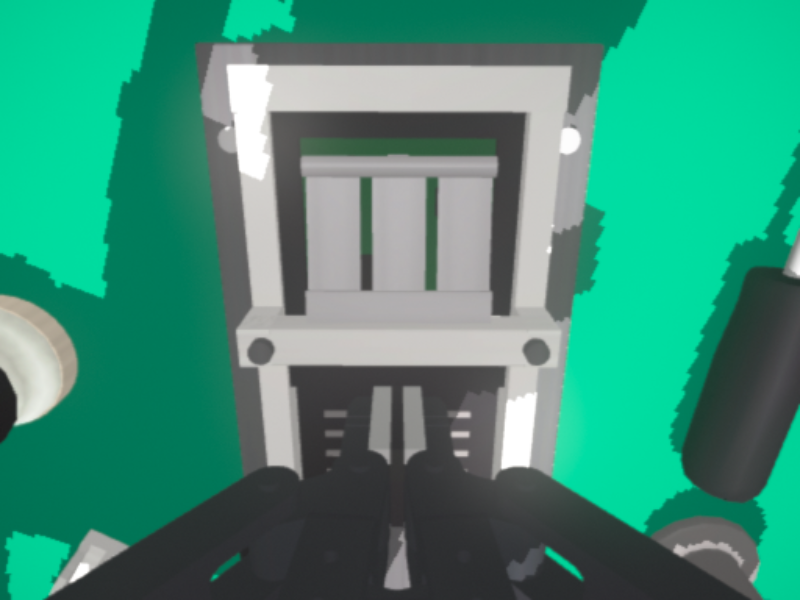

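The carrier fills the channel up to the stop (y≈112) with the leaf lying on it. I'll back off the overshoot and then lift straight up.

```bash
python3 -m creep '[[[0,0,-0.03,0],[0,0,-0.03,0],[0,0,0,0]]]'; python3 -c "
from n import *
where()"; python3 -m creep '[[[0,-0.03,0,0],[0,-0.03,0,0],[0,-0.04,0,0],[0,-0.05,0,0],[0,-0.05,0,0],[0,0,0,0]]]'; python3 chk.py w16
```

```text
t: 14.88
tcp_pos: [0.5935, 0.1211, 0.0014]
tcp_rot: [0.585, -0.399, 0.398, -0.583]
wrist_force: [-5.4, -1.5, 5.0]
gripper_width: 0.0
nest xyz mm 25.27 0.74 1.41 Fx,Fy,Fz -5.6 0.5 5.0 yaw 21.39 t 14.875
t: 15.62
tcp_pos: [0.5979, 0.122, 0.0146]
tcp_rot: [-0.583, 0.397, -0.4, 0.585]
wrist_force: [-0.3, -0.1, 0.2]
gripper_width: 0.0
nest xyz mm 29.73 -0.01 14.58 Fx,Fy,Fz -0.3 0.0 0.2 yaw 21.37 t 15.625
ledge z 27.59710347755748
[(14.0, 27.0), (16.0, 27.0), (17.0, 27.0), (19.0, 27.0), (20.0, 27.0), (22.0, 27.0), (23.0, 27.0), (25.0, 27.0), (26.0, 27.0), (28.0, 27.0), (29.0, 27.0), (31.0, 27.0), (32.0, 28.0), (34.0, -1.0), (35.0, 35.0), (37.0, 35.0), (38.0, 35.0), (40.0, 35.0), (41.0, 35.0), (43.0, 35.0), (44.0, 36.0), (46.0, -1.0), (47.0, -1.0), (49.0, 46.0), (50.0, 46.0), (52.0, 46.0), (53.0, 46.0), (55.0, 46.0), (56.0, 46.0), (58.0, 43.0)]
```

Ledge at 27.6 mm means the underside is at 17.6 mm, held by the bridge, with no force on the fingers. Retreating.

```bash
python3 -m creep '[[[0,-0.1,-0.05,0],[0,-0.3,-0.1,0],[0,-0.6,0,0],[0,-0.7,0,0],[0,-0.7,0,0],[0,-0.3,0,0],[0,0,0,0],[0,0,0,0]]]'; python3 - <<'E'
from n import *
where();a=snap('wrist','w17')
cv2.imwrite('pics/w17b.png',cv2.resize(a['color'],(800,600)))
w=cloud(a);q=w[...,:2]-o;X=q@ux*1000;Y=q@uy*1000;Z=w[...,2]*1000
b=(abs(Y)<27)&(Z<60)
for x in list(range(-30,46,5))+list(range(58,122,3)):
  m=b&(abs(X-x)<1.5);m2=m&(abs(Y)>25)
  print(x,m.sum(),np.median(Z[m]).round(1) if m.any() else '',np.median(Z[m2]).round(1) if m2.any() else '')
E
```

```text
t: 16.68
tcp_pos: [0.586, 0.1182, 0.1749]
tcp_rot: [0.584, -0.399, 0.398, -0.584]
wrist_force: [0.0, 0.3, 0.3]
gripper_width: -0.0001
nest xyz mm 17.23 0.71 174.9 Fx,Fy,Fz 0.1 0.3 0.3 yaw 21.37 t 16.675
-30 137 17.4 17.4
-25 156 17.4 17.6
-20 156 17.4 17.0
-15 159 17.2 17.3
-10 71 17.5 17.3
-5 167 27.4 27.4
0 160 27.6 27.0
5 172 27.3 26.9
10 177 27.3 27.4
15 175 27.5 27.5
20 176 27.4 27.0
25 197 27.2 27.3
30 187 27.3 27.4
35 72 35.1 34.8
40 237 35.1 35.7
45 135 32.0 35.0
58 261 43.9 42.6
61 240 41.8 35.5
64 211 41.1 35.1
67 233 39.6 35.0
70 248 39.0 34.8
73 223 38.6 35.2
76 220 38.2 34.9
79 239 38.0 34.6
82 246 37.6 35.3
85 202 37.1 35.1
88 239 36.9 34.9
91 253 36.5 34.7
94 256 38.4 35.3
97 198 39.6 34.6
100 257 31.9 35.0
103 260 34.7 35.1
106 260 35.0 34.9
109 259 31.8 32.1
112 243 31.6 31.4
115 214 31.6 31.7
118 192 31.6 31.3
121 179 7.6 7.7
```

View pics/w17b.png

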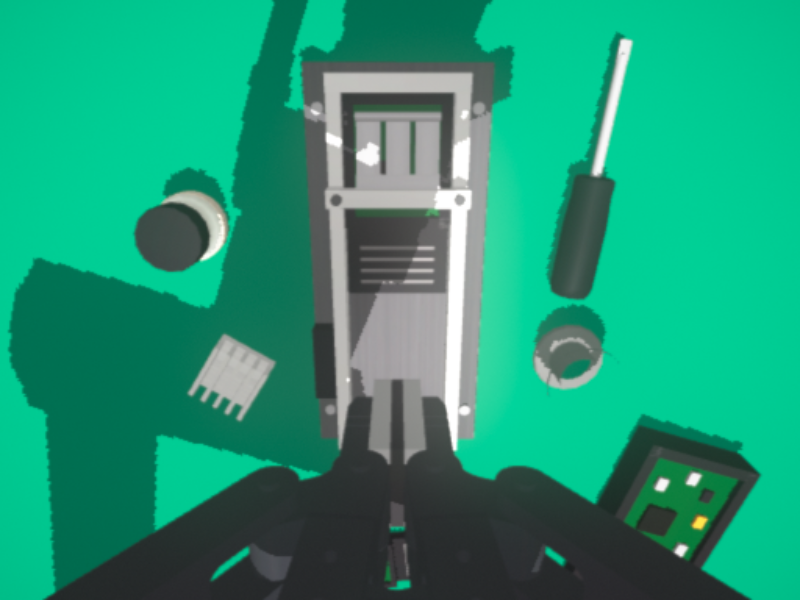

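The carrier's nose reaches the stop, level at a 35 mm top. The bed is 6.6 mm down, the leaf rests on the carrier, and the bystanders look undisturbed. Handing in.

```bash
python3 -c "
from cell import robot
print(robot.close_job())"
```

```text
the job is handed in; nothing more can be done
None
```

The carrier is loaded and fully home against the end stop, held down by the bridge and the leaf spring. I handed the job in after about 16.7 s; no verdict was reported.

**What I did:** With the fingers shut, I pressed the ledge until the bed was about 8.3 mm down. I then slid the carrier forward about 94 mm under the bridge and leaf. It stopped moving with about 9 N of forward force on the wrist and about 8 N of downward press. I then backed off the excess push and lifted the fingers clear.

**Last checks (wrist camera depth and force reading):**

| Check | Result |
|---|---|
| Carrier nose | at nest x ≈ 107–108 mm, at the stop |
| Step | at about +35 mm, so the origin is near 50 mm |
| Carrier top | level at about 35 mm |
| Carrier underside | about 17.4 mm above the bench |
| Bed | about 6.6 mm down |
| Leaf | its raised profile ends on the carrier; lift angle and force not measured directly |
| Bystanders | the jar, reel, driver and heatsink look undisturbed in the last wrist picture; the bottle, bin and meter were not looked at again |
| Force on the fingers | none |

**Disagreements:**
- **Fingertip height:** the real fingertips were about 24 mm above the reported tool point by contact, or 27–29 mm in the images. I therefore set the pressing height from contact force and the measured ledge height.
- **Forward shift on release:** the tool point moved about 4.5 mm forward as the fingers came off, because the push had not been fully unloaded. The fingers touched nothing and the carrier stayed home.

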